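# Weigh a matched pair of spacer plates

## Robot

A 7-joint arm with a two-finger parallel gripper is mounted at the origin on the work surface. World frame = base frame: x ahead of the robot, y to its left, z up, the work surface at z = 0. Lengths are in m, angles in rad, forces in N, time in s.
With the tool pointing down it reaches from about 0.4 to 0.875 m from the base axis. Payload 19.3 kg.
Tool frame: the origin (TCP) lies at the very end of the fingers, on their centre line; the grasp point (between the pads) lies 19 mm behind it; z points along the fingers, y is the line along which they close (so a half turn about z gives the same grasp; the last joint's range is limited). The gripper opens to 85 mm and grips with 20 to 120 N. Pads are 22 mm wide; open, the fingers measure 114 mm over their backs; the gripper's body (76 mm by 85 mm) begins 54 mm behind the grasp point. The pads swing forward as they close: fully open they stand 13 mm farther back than shut.
Start: joints at [1.179, 0.521, -0.036, 1.599, 0.021, 1.021, -0.113], TCP at [0.198, -0.593, 0.231] pointing down, gripper open.
Joint ranges: [-2.91, 2.91], [-0.3, 2.13], [-1.5, 1.42], [0.17, 2.43], [-1.26, 4.41], [0.16, 1.93], [-2.52, 2.52]. Speed limits (rad/s): [1.89, 1.89, 2.39, 2.39, 3.01, 3.01, 3.01].

## Interface

Orientations are given as [roll, pitch, yaw] about the fixed x, y, z axes, in that order (R = Rz(yaw) Ry(pitch) Rx(roll)).
In Python, from workcell import monitor, optics, workorder gives the robot as it stands.
- The arm moves only by the tool apply_moves, never from a script. Its arguments are lists of equal length, an entry for each row: "linear": the shift along the tool's x, y, z each as a share of 0.1 m, from -1 to 1, a list of three; "delta_rot": the turn, a rotation vector about the tool's x, y, z each as a share of 120 degrees, from -1 to 1, a list of three. A call has exactly 5 rows; each row is the pose to reach, as a shift and turn from the pose commanded when the call began, along the tool's axes at that moment; what a row does not reach only later rows make up. A row lasts 1/12 s, in which the tool goes at most 41.7 mm and 7.16 degrees, less where a joint would pass 70% of its speed; a pose out of reach is approached as far as the arm can. A call with a number of a shift or a turn outside -1 to 1 is refused whole. A call with a gripper value outside its range is refused whole. "gripper" is the opening, from -1 (shut) to 1 (fully open), set as the call begins (left out, the last holds). The fingers move at their own pace and stop on an object; "force" is the grip in N (left out, the last holds). Time passes only in rows, so rows that repeat a pose let the fingers close, or fill a call up. It gives the time, the measured TCP pose, the force, the opening and the grip force at its end, in the units of the state.
- monitor.observe(): the state, without advancing time (a new reading comes with each control period).
- optics.grab_frame(name): name is "side" or "top" or "wrist"; returns (picture, depth): 400x640x3 uint8, red, green, blue; 400x640 float32, m along the optical axis (not along the pixel's ray), 0 where there is no reading.
- optics.camera_info(name): a dict with "fx", "fy", "cx", "cy" (pixels), "D" ([k1, k2, p1, p2, k3] as OpenCV has them; the pictures are not rectified), "rvec" (rotation vector, rad) and "tvec" (3), from world to camera coordinates, as OpenCV has them; the wrist camera has in their place "T_tool_cam" (4x4, takes a point from camera to tool coordinates, whose origin is the TCP and whose axes are the flange's). Camera axes: x right, y down, z forward; pixel columns grow to the right and rows downward; lengths in m; the calibration is good to about 2 mm. A picture is of the moment at which its call begins: read the wrist's pose just before it. camera_info takes no time and is no camera call.
- workorder.job_done(): hands the job in; it is judged then, once.
The state is a dict: "clock": time; "qpos": joint angles; "qd": joint speeds; "joint_efforts": joint torques, N m; "position": TCP position; "tool_rot": TCP orientation; "force": force on the tool from outside, world axes, zero at the start; "moment": the same for the moment, N m; "grip_width": finger opening in m; "finger_force": force on a finger pad.
Only numpy, scipy, OpenCV 4.12 (cv2) and the standard library are available. Lean on these libraries where they do the work, as an engineer would, in place of code of your own. Each camera call takes 0.05 s, during which the arm holds its last target. There are 200 camera calls.

## Task

Weigh the two aluminium spacer plates together: first put the grey pan on the bench scale so that it sits fully down over its two pegs, then lay the thick plate (one bore) flat on the pan, centred and lengthwise, and the thin plate (two bores) flat on top of it with all edges flush, as one square pile. Set things down gently rather than dropping them, let go of everything, and leave the other things on the bench alone.

Things in the scene. Friction and masses are not known exactly. Their poses are not given: they have to be found in the camera images.
- scale: Bench scale, fixed to the bench: grey plastic housing 210 (x) x 120 (y) x 40 mm high with a small display on its -x end face. A dark steel carrier bar 170 x 40 mm runs along its x axis on top and rises to 54 mm above the bench. Two upright steel locating pegs (12 mm diameter, rounded-off tips, 9 mm tall) stand on the bar, at x = +70 and -70 mm. Origin: centre of the underside; z up.
- scale_seat (a point): Point at the centre of the top face of the scale's carrier bar, midway between the two pegs, 54 mm above the bench; axes as the scale's. The underside of the seated pan lies here.
- pan: The scale's removable weighing pan: flat grey-painted rectangular plate 190 (x) x 64 (y) x 12 mm thick, with an upstanding lip 6 mm thick across each short end, reaching 24 mm above the underside; the long sides have no lip. Two 16 mm through holes at x = +70 and -70 mm, y = 0 fit the scale's pegs (either way round). 0.35 kg. Origin: centre of the underside; x along the length, z up.
- thick_plate: Thick spacer plate: bare aluminium, 120 (x) x 58 (y) x 16 mm thick, flat, with ONE 36 mm round bore through its centre. About 0.25 kg. Origin: centre of the underside; x along the length, z up.
- thin_plate: Thin spacer plate: bare aluminium, same outline 120 (x) x 58 (y) mm but 10 mm thick, flat, with TWO 36 mm round bores, at x = +29 and -29 mm. About 0.15 kg. Origin: centre of the underside; x along the length, z up.
- spanner: Bystander, not part of the job: steel open-ended spanner, 200 mm long, lying flat. Leave it alone.
- grease_jar: Bystander, not part of the job: jar, 70 mm across, 80 mm tall, black cap. Leave it alone.
- oil_can: Bystander, not part of the job: can, 64 mm across, 110 mm tall. Leave it alone.
- bearing: Bystander, not part of the job: steel ring, 64 mm across, 20 mm tall. Leave it alone.
- pulley: Bystander, not part of the job: dark steel grooved pulley, 100 mm across, 36 mm tall. Leave it alone.
- screwdriver: Bystander, not part of the job: screwdriver, 200 mm long, lying flat. Leave it alone.
Things that resemble listed ones, but are neither listed nor needed, are in the scene too. Leave any purple look-alike of the scale alone.

How it is judged:
By the outcome, as a careful person would: the job done as asked, in the order asked, and still so for the second after the job is handed in, with the robot touching nothing.
It also fails if it takes over 72 s, if anything falls off the work surface, if the arm or the gripper's body presses on something with over 40 N, if the wrist force passes 120 N, or if a joint passes its speed limit or range.

## Working session

There is one attempt and no reset: what is moved stays moved. The work goes in short steps, Python scripts to look and compute and a tool call to move; the robot and the scene stay as the last step left them, time stands still between calls to the robot, and variables do not carry over. Pictures are saved under pics/ and viewed, at most 10 in all, crops included, and the job is handed in when it is done.

Besides the shell and the picture viewer there is one more tool, called after ">>>" by a JSON object that holds its "name" and its "arguments". apply_moves: Moves the arm, as the interface text tells. Its arguments: {"type":"object","properties":{"linear":{"type":"array"},"delta_rot":{"type":"array"},"gripper":{"type":"number"},"force":{"type":"number"}},"required":["linear","delta_rot"]}

```bash
mkdir -p pics; ls
python3 - <<'E'
from workcell import monitor, optics
import cv2,numpy as np
s=monitor.observe();print({k:np.round(v,3) for k,v in s.items()})
for n in ("top","side","wrist"):
    im,d=optics.grab_frame(n);cv2.imwrite(f"pics/{n}0.png",im[:,:,::-1]);np.save(f"pics/{n}0.npy",d);np.save(f"pics/{n}0rgb.npy",im)
    print(n,optics.camera_info(n))
E
```

```text
pics
{'clock': np.float64(0.0), 'qpos': array([ 1.179,  0.522, -0.036,  1.6  ,  0.021,  1.021, -0.113]), 'qd': array([ 0.   , -0.001,  0.   ,  0.   ,  0.001,  0.001,  0.   ]), 'joint_efforts': array([-0.0000e+00, -9.2712e+01,  1.9800e+00, -3.6993e+01,  1.8000e-02,
        8.0000e-03, -0.0000e+00]), 'position': array([ 0.197, -0.593,  0.231]), 'tool_rot': array([-3.14 ,  0.   ,  0.322]), 'force': array([-0.438,  0.541, -0.22 ]), 'moment': array([-0.004,  0.023, -0.052]), 'finger_force': np.float64(0.0), 'grip_width': np.float64(0.085)}
top {'fx': 407.4951956858306, 'fy': 407.4951956858306, 'cx': 320.7920321637195, 'cy': 201.12226980248906, 'D': array([-0.00223788,  0.        ,  0.        ,  0.        ,  0.        ]), 'rvec': array([ 2.05058532, -2.1541293 ,  0.24411565]), 'tvec': array([0.01851261, 0.48944537, 1.25883222])}
side {'fx': 475.93204729961724, 'fy': 475.93204729961724, 'cx': 313.71812822592636, 'cy': 195.43520543317592, 'D': array([-0.11765418,  0.        ,  0.        ,  0.        ,  0.        ]), 'rvec': array([ 0.97377173, -2.3910578 ,  1.12873105]), 'tvec': array([0.33798036, 0.2850646 , 1.22916824])}
wrist {'fx': 324.64581364372845, 'fy': 324.64581364372845, 'cx': 316.4615504321685, 'cy': 200.52166618015693, 'D': array([-0.03174679,  0.        ,  0.        ,  0.        ,  0.        ]), 'T_tool_cam': array([[ 1.04926238e-04, -9.51815676e-01, -3.06670683e-01,
         7.90219688e-02],
       [ 9.99999987e-01,  1.37802511e-04, -8.55522059e-05,
        -3.01967663e-04],
       [ 1.23689921e-04, -3.06670670e-01,  9.51815678e-01,
        -1.43165347e-01],
       [ 0.00000000e+00,  0.00000000e+00,  0.00000000e+00,
         1.00000000e+00]])}
```

View pics/top0.png

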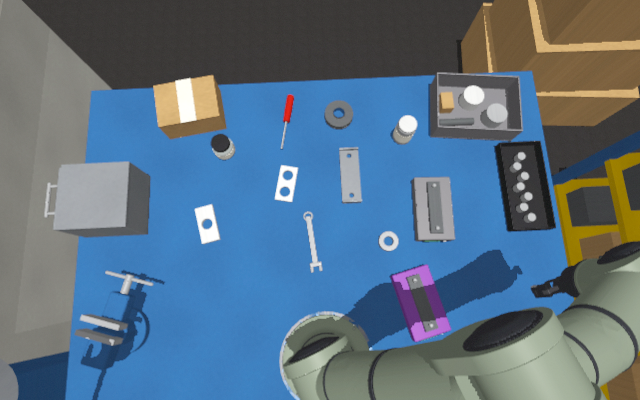

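View pics/side0.png

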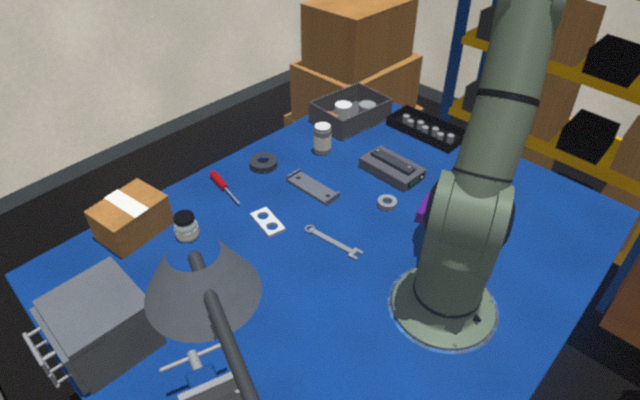

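The top view shows the thick plate at (207,224), thin plate (286,183), pan (350,175), scale (433,208), and a purple look-alike at (421,302). The side view shows thin plate (267,221), pan (313,186) and scale (392,167); a lamp hides the thick plate.

```bash
cat > h.py <<'E'
import numpy as np,cv2
from workcell import optics,monitor
from scipy.spatial.transform import Rotation as R
def T_wc(name,state=None):
    i=optics.camera_info(name)
    if name!="wrist":
        Rm=cv2.Rodrigues(i["rvec"])[0];T=np.eye(4);T[:3,:3]=Rm.T;T[:3,3]=-Rm.T@i["tvec"];return T
    T=np.eye(4);T[:3,:3]=R.from_euler("xyz",state["tool_rot"]).as_matrix();T[:3,3]=state["position"]
    return T@i["T_tool_cam"]
def rays(name,uv):
    i=optics.camera_info(name);K=np.array([[i["fx"],0,i["cx"]],[0,i["fy"],i["cy"]],[0,0,1]])
    p=cv2.undistortPoints(np.asarray(uv,float).reshape(-1,1,2),K,i["D"])[:,0]
    return np.c_[p,np.ones(len(p))]
def cloud(name,d,state=None):
    v,u=np.mgrid[:400,:640];T=T_wc(name,state)
    P=rays(name,np.c_[u.ravel(),v.ravel()])*d.reshape(-1,1)
    return (P@T[:3,:3].T+T[:3,3]).reshape(400,640,3)
def onplane(name,uv,z,state=None):
    T=T_wc(name,state);r=rays(name,uv)@T[:3,:3].T
    return T[:3,3]+r*((z-T[2,3])/r[:,2])[:,None]
def rect(P2):
    (c,(w,h),a)=cv2.minAreaRect((P2*1000).astype(np.float32))
    if w<h:w,h,a=h,w,a+90
    return np.round(c,1),round(w,1),round(h,1),round((a+90)%180-90,1)
E
python3 - <<'E'
from h import *
for n,boxes in (("top",dict(thick=(185,195,232,252),thin=(268,158,304,208),pan=(333,140,368,210),scale=(405,170,465,248))),
  ("side",dict(thin=(245,200,292,240),pan=(280,165,345,208),scale=(350,140,435,192)))):
    d=np.load(f"pics/{n}0.npy");im=np.load(f"pics/{n}0rgb.npy");C=cloud(n,d)
    hsv=cv2.cvtColor(im,cv2.COLOR_RGB2HSV)
    for k,(a,b,c,e) in boxes.items():
        P=C[b:e,a:c].reshape(-1,3);S=hsv[b:e,a:c,1].ravel()
        m=(S<110)&(d[b:e,a:c].ravel()>0)
        # keep largest cc
        M=m.reshape(e-b,c-a).astype(np.uint8);nl,L,st,_=cv2.connectedComponentsWithStats(M)
        m=(L==1+np.argmax(st[1:,4])).ravel()
        z=np.median(P[m][:,2]);yy,xx=np.nonzero(m.reshape(e-b,c-a))
        q=onplane(n,np.c_[xx+a,yy+b],z)
        print(n,k,m.sum(),"z pct",np.round(np.percentile(P[m][:,2],[5,25,50,75,95])*1000,1),rect(q[:,:2]), "table z",np.round(np.median(P[S>150][:,2])*1000,1))
E
```

```text
top thick 671 z pct [-1.1 12.5 15.2 17.6 20.1] (array([442.5, 372.1]), 127.1, 63.5, 12.8) table z 0.1
top thin 545 z pct [-1.7  5.3  9.1 11.6 14.3] (array([569.1, 108.3]), 125.6, 63.0, -11.7) table z -0.4
top pan 1087 z pct [ 2.2  9.3 11.7 13.9 22. ] (array([ 588.7, -109.2]), 198.2, 68.3, 0.2) table z -0.5
top scale 2521 z pct [21.4 37.3 40.1 49.  55.9] (array([ 451.2, -367.8]), 214.0, 128.7, -2.0) table z -0.7
side thin 539 z pct [-4.1  1.6  5.5  7.4  9.9] (array([567.3, 108.9]), 132.9, 65.8, -11.8) table z -3.3
side pan 822 z pct [ 1.   6.7  8.6 10.9 18.7] (array([ 589.3, -108.9]), 209.6, 79.2, 0.1) table z -3.3
side scale 1704 z pct [ 7.2 29.9 37.  42.9 52.8] (array([ 442. , -351.6]), 232.2, 158.3, -1.8) table z -2.9
```

Heights agree with the text (pan top 12, plates 16 and 10, scale 40/54), and the footprints match within pixel blur. I'm moving to look at the scale and pan with the wrist camera.

>>> {"name": "apply_moves", "arguments": {"linear": [[0.2, 0, 0], [0.4, 0, 0], [0.6, 0, 0], [0.8, 0, 0], [1, 0, 0]], "delta_rot": [[0, 0, 0.031], [0, 0, 0.062], [0, 0, 0.092], [0, 0, 0.123], [0, 0, 0.1537]], "gripper": 0.74, "force": 40}}

```text
clock: 0.57
position: [0.2933, -0.5608, 0.2311]
tool_rot: [-3.141, 0.0, -0.003]
force: [0.5, 0.2, 1.2]
grip_width: 0.0742
finger_force: 0.0
```

>>> {"name": "apply_moves", "arguments": {"linear": [[0.2, -0.2, 0], [0.4, -0.4, 0], [0.6, -0.6, 0], [0.8, -0.8, 0], [1, -1, 0]], "delta_rot": [[0, 0, 0], [0, 0, 0], [0, 0, 0], [0, 0, 0], [0, 0, 0]]}}

```text
clock: 0.98
position: [0.3933, -0.4602, 0.2311]
tool_rot: [-3.141, 0.0, -0.0]
force: [0.4, 0.8, -0.1]
grip_width: 0.0742
finger_force: 0.0
```

>>> {"name": "apply_moves", "arguments": {"linear": [[0.15, -0.2, 0], [0.3, -0.45, 0], [0.45, -0.7, 0], [0.6, -0.9, 0], [0.6, -0.9, 0]], "delta_rot": [[0, 0, 0], [0, 0, 0], [0, 0, 0], [0, 0, 0], [0, 0, 0]]}}

```text
clock: 1.4
position: [0.4559, -0.3666, 0.2312]
tool_rot: [-3.139, -0.001, 0.006]
force: [0.1, 0.6, 0.6]
grip_width: 0.0743
finger_force: 0.0
```

Run:
```python
from h import *
s=monitor.observe();print(np.round(s["position"],4),np.round(s["tool_rot"],4))
im,d=optics.grab_frame("wrist");np.savez("pics/w1.npz",im=im,d=d,p=s["position"],r=s["tool_rot"])
s=monitor.observe();print(np.round(s["position"],4),np.round(s["tool_rot"],4))
cv2.imwrite("pics/w1.png",im[:,:,::-1])
C=cloud("wrist",d,s)
m=(C[...,2]>.047)&(C[...,2]<.059)&(abs(C[...,0]-.451)<.12)&(abs(C[...,1]+.368)<.04)
print("bar z",np.median(C[m][:,2]),rect(C[m][:,:2]))
m=(C[...,2]>.060)&(C[...,2]<.075)&(abs(C[...,0]-.451)<.12)&(abs(C[...,1]+.368)<.04)
for sg in (1,-1):
    q=m&((C[...,0]-.451)*sg>0);print("peg",q.sum(),np.round(C[q].mean(0)*1000,1) if q.any() else 0, np.argwhere(q).mean(0))
m=(C[...,2]>.03)&(C[...,2]<.047)&(abs(C[...,0]-.451)<.13)&(abs(C[...,1]+.368)<.09)
print("housing z",np.median(C[m][:,2]),rect(C[m][:,:2]))
```

```text
[ 0.4559 -0.3666  0.2312] [-3.1395e+00 -1.2000e-03  5.8000e-03]
[ 0.4542 -0.3689  0.2312] [-3.1406e+00 -4.0000e-04  3.9000e-03]
bar z 0.054566709787625595 (array([ 453.9, -376.5]), 170.8, 40.1, -2.1)
peg 123 [ 524.2 -379.    61.6] [106.3902439  328.32520325]
peg 81 [ 384.7 -373.9   61.7] [243.51851852 321.44444444]
housing z 0.04049058280390072 (array([ 454.2, -376.7]), 209.4, 120.3, -2.2)
```

View pics/w1.png

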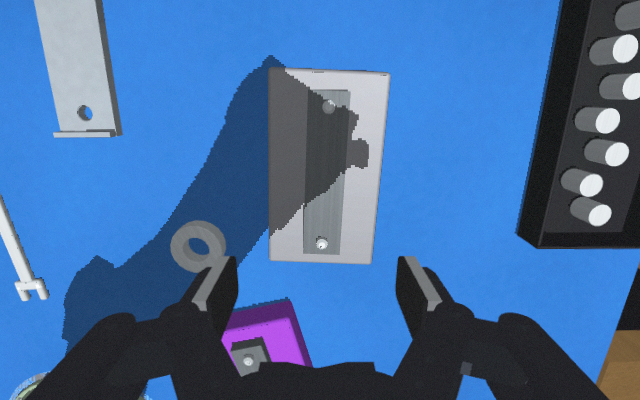

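The wrist view shows the scale with pegs at (328,106) and (321,243), fingertips near (225,270) and (410,270), the pan upper left with a hole at (84,112). The arm was still settling, so I'll measure again and read the fingertip height as well.

```bash
cat >> h.py <<'E'
def look(name="wrist"):
    s=monitor.observe();im,d=optics.grab_frame(name);return s,im,d,cloud(name,d,s)
E
python3 - <<'E'
from h import *
for i in range(3):
    s,im,d,C=look();print(np.round(s["position"],4),np.round(s["tool_rot"],4))
    m=(C[...,2]>.047)&(C[...,2]<.059)&(abs(C[...,0]-.453)<.12)&(abs(C[...,1]+.375)<.04)
    print("bar",rect(C[m][:,:2]))
    m=(C[...,2]>.060)&(C[...,2]<.075)&(abs(C[...,0]-.453)<.12)&(abs(C[...,1]+.375)<.04)
    for sg in (1,-1):
        q=m&((C[...,0]-.451)*sg>0);print("peg",np.round((C[q].min(0)+C[q].max(0))[:2]*500,1))
    m=(C[...,2]>.03)&(C[...,2]<.047)&(abs(C[...,0]-.453)<.13)&(abs(C[...,1]+.375)<.09)
    print("housing",rect(C[m][:,:2]))
# fingers in tool frame
T=np.eye(4);T[:3,:3]=R.from_euler("xyz",s["tool_rot"]).as_matrix();T[:3,3]=s["position"]
Pt=(C.reshape(-1,3)-T[:3,3])@T[:3,:3]
m=(abs(Pt[:,0])<.03)&(abs(Pt[:,1])<.07)&(abs(Pt[:,2])<.03)&(d.ravel()>0)
for sg in (1,-1):
    F=Pt[m&(Pt[:,1]*sg>0)]
    print("finger n",len(F),"z pct mm",np.round(np.percentile(F[:,2],[50,90,99,100])*1000,1),"tip x,y range",np.round(np.percentile(F[:,:2],[2,98],axis=0)*1000,1).tolist())
E
```

```text
[ 0.4542 -0.3689  0.2312] [-3.1406e+00 -4.0000e-04  3.9000e-03]
bar (array([ 455.9, -374. ]), 170.5, 40.1, -2.0)
peg [ 526.3 -376.4]
peg [ 385.9 -371.3]
housing (array([ 456.1, -374. ]), 209.4, 120.5, -2.1)
[ 0.453  -0.3706  0.2312] [-3.1413e+00  2.0000e-04  1.7000e-03]
bar (array([ 455.7, -373.9]), 170.9, 40.2, -2.0)
peg [ 525.9 -376. ]
peg [ 386.1 -371.8]
housing (array([ 456., -374.]), 209.3, 120.7, -2.0)
[ 0.4523 -0.3716  0.2312] [3.1415e+00 4.0000e-04 0.0000e+00]
bar (array([ 455.8, -374. ]), 170.9, 40.1, -2.0)
peg [ 526.  -376.2]
peg [ 386.3 -371.7]
housing (array([ 456.1, -373.9]), 209.1, 120.8, -2.0)
finger n 1045 z pct mm [-21.9 -13.7 -10.1  -9.5] tip x,y range [[-9.9, 36.4], [11.6, 49.5]]
finger n 1060 z pct mm [-21.9 -13.6 -10.2  -9.4] tip x,y range [[-9.6, -50.5], [11.6, -37.4]]
```

>>> {"name": "apply_moves", "arguments": {"linear": [[0.1, -0.2, 0], [0.2, -0.4, 0], [0.3, -0.6, 0], [0.4, -0.8, 0], [0.4, -1, 0]], "delta_rot": [[0, 0, 0], [0, 0, 0], [0, 0, 0], [0, 0, 0], [0, 0, 0]]}}

```text
clock: 2.02
position: [0.4935, -0.2712, 0.2311]
tool_rot: [3.142, -0.0, -0.001]
force: [1.4, 0.8, -0.3]
grip_width: 0.0744
finger_force: 0.0
```

>>> {"name": "apply_moves", "arguments": {"linear": [[0.1, -0.2, 0], [0.2, -0.4, 0], [0.3, -0.6, 0], [0.4, -0.8, 0], [0.4, -1, 0]], "delta_rot": [[0, 0, 0], [0, 0, 0], [0, 0, 0], [0, 0, 0], [0, 0, 0]]}}

```text
clock: 2.43
position: [0.5336, -0.1713, 0.2311]
tool_rot: [3.142, -0.0, -0.001]
force: [1.1, -0.1, -0.2]
grip_width: 0.0742
finger_force: 0.0
```

>>> {"name": "apply_moves", "arguments": {"linear": [[0.2, -0.3, 0], [0.38, -0.6, 0], [0.38, -0.62, 0], [0.38, -0.62, 0], [0.38, -0.62, 0]], "delta_rot": [[0, 0, 0], [0, 0, 0], [0, 0, 0], [0, 0, 0], [0, 0, 0]]}}

```text
clock: 2.85
position: [0.5703, -0.1106, 0.2311]
tool_rot: [3.141, 0.001, -0.001]
force: [-0.3, 0.0, -0.2]
grip_width: 0.0744
finger_force: 0.0
```

```bash
cat >> h.py <<'E'
def pan(C,c,half=(.12,.05),z=(.006,.03)):
    m=(C[...,2]>z[0])&(C[...,2]<z[1])&(abs(C[...,0]-c[0])<half[0])&(abs(C[...,1]-c[1])<half[1])
    return m,rect(C[m][:,:2]),np.round(np.percentile(C[m][:,2],[25,50,75])*1000,1)
E
python3 - <<'E'
from h import *
for i in range(3):
    s,im,d,C=look();print(np.round(s["position"],4),np.round(s["tool_rot"],4),pan(C,(.589,-.109))[1:])
    print("holes",[rect(C[(C[...,2]<.004)&(np.hypot(C[...,0]-.589-k,C[...,1]+.109)<.014)][:,:2]) for k in (.07,-.07)])
E
```

```text
[ 0.5703 -0.1106  0.2311] [ 3.1411e+00  5.0000e-04 -1.3000e-03] ((array([ 587.5, -110.4]), 189.2, 64.4, -0.0), array([12.1, 12.6, 13.2]))
holes [(array([ 658.1, -110.3]), 14.2, 13.6, -89.5), (array([ 515.6, -110.2]), 13.5, 12.0, -89.9)]
[ 0.5701 -0.111   0.2312] [ 3.141e+00  4.000e-04 -2.100e-03] ((array([ 587.5, -110.3]), 189.0, 64.4, -0.1), array([12.1, 12.6, 13.2]))
holes [(array([ 658. , -110.4]), 14.4, 14.4, 45.2), (array([ 515.6, -110.1]), 13.9, 12.5, 51.9)]
[ 0.5701 -0.1111  0.2313] [ 3.1411e+00  3.0000e-04 -2.4000e-03] ((array([ 587.4, -110.3]), 189.1, 64.4, -0.1), array([12.1, 12.6, 13.2]))
holes [(array([ 658. , -110.4]), 15.3, 13.5, 89.7), (array([ 515.8, -110.1]), 13.0, 12.5, -48.4)]
```

>>> {"name": "apply_moves", "arguments": {"linear": [[0.05, 0, 0.2], [0.1, 0, 0.4], [0.173, -0.008, 0.6], [0.173, -0.008, 0.8], [0.173, -0.008, 1]], "delta_rot": [[0, 0, 0], [0, 0, 0], [0, 0, 0], [0, 0, 0], [0, 0, 0]]}}

```text
clock: 3.42
position: [0.5878, -0.1096, 0.1304]
tool_rot: [3.141, -0.0, -0.002]
force: [0.7, -0.2, -0.9]
grip_width: 0.074
finger_force: 0.0
```

>>> {"name": "apply_moves", "arguments": {"linear": [[0, 0, 0.2], [0, 0, 0.4], [0, 0, 0.6], [0, 0, 0.8], [0, 0, 0.95]], "delta_rot": [[0, 0, 0], [0, 0, 0], [0, 0, 0], [0, 0, 0], [0, 0, 0]]}}

```text
clock: 3.83
position: [0.5871, -0.1097, 0.0348]
tool_rot: [3.141, 0.001, -0.002]
force: [1.1, 0.6, -0.9]
grip_width: 0.0743
finger_force: 0.0
```

>>> {"name": "apply_moves", "arguments": {"linear": [[0, 0, 0.1], [0, 0, 0.2], [0, 0, 0.3], [0, 0, 0.35], [0, 0, 0.35]], "delta_rot": [[0, 0, 0], [0, 0, 0], [0, 0, 0], [0, 0, 0], [0, 0, 0]]}}

```text
clock: 4.25
position: [0.5875, -0.1086, 0.0005]
tool_rot: [-3.142, 0.001, -0.0]
force: [0.6, 1.3, 0.6]
grip_width: 0.0743
finger_force: 0.0
```

>>> {"name": "apply_moves", "arguments": {"linear": [[0, 0.005, 0.02], [0, 0.01, 0.05], [0, 0.01, 0.05], [0, 0.01, 0.05], [0, 0.01, 0.05]], "delta_rot": [[0, 0, 0], [0, 0, 0], [0, 0, 0], [0, 0, 0], [0, 0, 0]]}}

```text
clock: 4.67
position: [0.588, -0.1095, -0.0034]
tool_rot: [3.142, -0.0, -0.0]
force: [-0.4, 0.1, 0.2]
grip_width: 0.0742
finger_force: 0.0
```

>>> {"name": "apply_moves", "arguments": {"linear": [[0, 0, 0], [0, 0, 0], [0, 0, 0], [0, 0, 0], [0, 0, 0]], "delta_rot": [[0, 0, 0], [0, 0, 0], [0, 0, 0], [0, 0, 0], [0, 0, 0]], "gripper": 0.3, "force": 60}}

```text
clock: 5.08
position: [0.588, -0.1096, -0.003]
tool_rot: [3.141, -0.0, -0.0]
force: [-2.8, 0.8, 10.7]
grip_width: 0.0622
finger_force: 64.1
```

>>> {"name": "apply_moves", "arguments": {"linear": [[0, 0, 0], [0, 0, 0], [0, 0, -0.02], [0, 0, -0.1], [0, 0, -0.2]], "delta_rot": [[0, 0, 0], [0, 0, 0], [0, 0, 0], [0, 0, 0], [0, 0, 0]]}}

```text
clock: 5.5
position: [0.5873, -0.1095, 0.0164]
tool_rot: [-3.141, 0.001, -0.0]
force: [0.1, -1.1, -3.6]
grip_width: 0.0621
finger_force: 66.4
```

>>> {"name": "apply_moves", "arguments": {"linear": [[0, 0, -0.2], [0, 0, -0.4], [0, 0, -0.6], [0, 0, -0.8], [0, 0, -1]], "delta_rot": [[0, 0, 0], [0, 0, 0], [0, 0, 0], [0, 0, 0], [0, 0, 0]]}}

```text
clock: 5.92
position: [0.5878, -0.1096, 0.1182]
tool_rot: [3.142, -0.001, -0.0]
force: [0.8, 0.3, -2.6]
grip_width: 0.062
finger_force: 66.5
```

Run:
```python
from h import *
s,im,d,C=look()
s,im,d,C=look();p=s["position"];print(np.round(p,4),np.round(s["tool_rot"],4),s["force"],s["grip_width"])
Q=C-p
m=(abs(Q[...,0])<.13)&(abs(Q[...,1])<.05)&(Q[...,2]>-.02)&(Q[...,2]<.035)
for lo,hi in ((.02,.08),(.086,.12)):
    k=m&(Q[...,0]>lo)&(Q[...,0]<hi);print(lo,k.sum(),np.round(np.percentile(Q[k],[1,50,99],axis=0)*1000,1).tolist())
k=m&(Q[...,0]>.03)&(Q[...,0]<.085)&(Q[...,2]<.022)
P=Q[k];A=np.c_[P[:,:2],np.ones(len(P))];print("plane",np.linalg.lstsq(A,P[:,2],rcond=None)[0])
k=m&(Q[...,0]>.02);print("front part",rect(Q[k][:,:2]))
hm=(np.hypot(Q[...,0]-.07,Q[...,1])<.014)&(Q[...,2]<-.03);print("hole",hm.sum(),np.round(np.argwhere(hm).mean(0),1))
# hole: project onto pan-top plane
uv=np.argwhere(hm)[:,::-1];q=onplane("wrist",uv,p[2]+.015,s)-p;print(rect(q[:,:2]))
cv2.imwrite("pics/w2.png",im[:,:,::-1])
```

```text
[ 0.5895 -0.1099  0.122 ] [ 3.141e+00 -5.000e-03 -4.000e-04] [ 3.74369231 -0.27121026  2.46910859] 0.06214469171805813
0.02 22172 [[20.7, -31.1, 13.9], [51.5, 0.2, 15.7], [79.3, 31.8, 17.2]]
0.086 5651 [[86.0, -30.7, 14.8], [90.2, 0.2, 27.3], [94.7, 31.3, 29.3]]
plane [ 2.76791639e-03 -3.07736048e-05  1.55150741e-02]
front part (array([57.5,  0.4]), 75.0, 65.0, -0.0)
hole 733 [112.8 316.8]
(array([72.7,  0.3]), 11.6, 11.3, 45.3)
```

View pics/w2.png

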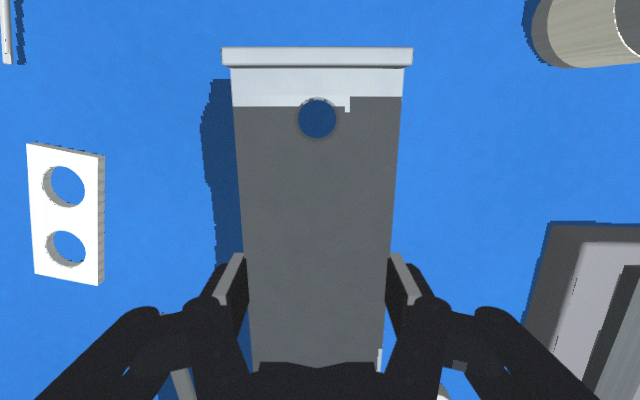

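The pan is held level, centred on the TCP in x and y, with its underside 3.5 mm above TCP (hole at (317,117)). Carrying it to the scale.

>>> {"name": "apply_moves", "arguments": {"linear": [[0, 0, -0.2], [-0.1, 0.2, -0.4], [-0.25, 0.45, -0.5], [-0.4, 0.7, -0.5], [-0.5, 0.95, -0.5]], "delta_rot": [[0, 0, 0], [0, 0, 0], [0, 0, 0], [0, 0, 0], [0, 0, 0]]}}

```text
clock: 6.43
position: [0.5365, -0.2055, 0.1667]
tool_rot: [3.141, -0.0, 0.0]
force: [0.9, -0.3, -2.5]
grip_width: 0.0621
finger_force: 67.6
```

>>> {"name": "apply_moves", "arguments": {"linear": [[-0.1, 0.2, 0], [-0.2, 0.4, 0], [-0.3, 0.6, 0], [-0.4, 0.8, 0], [-0.5, 1, 0]], "delta_rot": [[0, 0, 0], [0, 0, 0], [0, 0, 0], [0, 0, 0], [0, 0, 0]]}}

```text
clock: 6.85
position: [0.4869, -0.3053, 0.1659]
tool_rot: [-3.141, 0.001, -0.0]
force: [0.1, -0.8, -3.1]
grip_width: 0.0618
finger_force: 67.6
```

>>> {"name": "apply_moves", "arguments": {"linear": [[-0.1, 0.2, 0], [-0.2, 0.4, 0], [-0.28, 0.58, 0], [-0.32, 0.67, 0], [-0.32, 0.67, 0]], "delta_rot": [[0, 0, 0], [0, 0, 0.005], [0, 0, 0.01], [0, 0, 0.0167], [0, 0, 0.0167]]}}

```text
clock: 7.27
position: [0.4543, -0.3735, 0.1659]
tool_rot: [3.141, 0.001, -0.039]
force: [-0.7, 1.0, -3.6]
grip_width: 0.0623
finger_force: 67.6
```

>>> {"name": "apply_moves", "arguments": {"linear": [[0, 0, 0.1], [0, 0, 0.25], [0, 0, 0.4], [0, 0, 0.5], [0, 0, 0.5]], "delta_rot": [[0, 0, 0], [0, 0, 0], [0, 0, 0], [0, 0, 0], [0, 0, 0]]}}

```text
clock: 7.68
position: [0.4555, -0.3696, 0.1138]
tool_rot: [-3.139, 0.003, -0.033]
force: [0.3, -0.3, -3.7]
grip_width: 0.0619
finger_force: 67.5
```

```bash
cat > st.py <<'E'
from h import *
for i in range(5):
    s,im,d,C=look()
print(s["clock"],np.round(s["position"],4),np.round(s["tool_rot"],4),np.round(s["force"],1),s["grip_width"])
E
python3 st.py
```

```text
7.8833 [ 0.4564 -0.3714  0.1169] [ 3.1412e+00 -8.0000e-04 -3.4600e-02] [-1.3 -0.3 -3.5] 0.0619672932198133
```

>>> {"name": "apply_moves", "arguments": {"linear": [[0, 0.027, 0.1], [0, 0.027, 0.25], [0, 0.027, 0.4], [0, 0.027, 0.5], [0, 0.027, 0.5]], "delta_rot": [[0, 0, 0], [0, 0, 0], [0, 0, 0], [0, 0, 0], [0, 0, 0]]}}

```text
clock: 8.35
position: [0.4549, -0.3737, 0.0642]
tool_rot: [-3.14, 0.002, -0.035]
force: [-1.1, 0.7, -3.0]
grip_width: 0.0618
finger_force: 67.5
```

```bash
python3 st.py
python3 - <<'E'
from h import *
s,im,d,C=look();p=s["position"];Q=C-p
print(np.round(p,4),np.round(s["tool_rot"],4))
m=(abs(Q[...,0])<.13)&(abs(Q[...,1])<.06)&(Q[...,2]>-.02)&(Q[...,2]<.035)&(Q[...,0]>.03)
k=m&(Q[...,0]<.085)&(Q[...,2]>.01);P=Q[k];print("plane",np.linalg.lstsq(np.c_[P[:,:2],np.ones(len(P))],P[:,2],rcond=None)[0])
r=rect(C[m&(Q[...,2]>.01)][:,:2]);print("front",r)
a=np.deg2rad(r[3]);
h=(np.hypot(Q[...,0]-.07,Q[...,1]+.0025)<.010)
print("hole heights",np.round(np.percentile(C[h][:,2],[1,10,50,90])*1000,1))
k=h&(C[...,2]>.059)&(C[...,2]<.066);print(k.sum(),np.round(C[k].mean(0)*1000,1))
cv2.imwrite("pics/w3.png",cv2.resize(im[60:180,250:390,::-1],None,fx=4,fy=4))
E
```

```text
8.55 [ 0.4561 -0.3745  0.067 ] [ 3.1411e+00 -9.0000e-04 -3.5200e-02] [ 0.6  1.  -2.1] 0.0620825108571238
[ 0.4561 -0.3746  0.0671] [ 3.1409e+00 -1.1000e-03 -3.5300e-02]
plane [ 1.10159358e-04 -3.00884215e-05  1.54501605e-02]
front (array([ 518.1, -376.3]), 66.0, 64.7, -2.0)
hole heights [ 53.6  54.6  81.9 210.4]
576 [ 525.9 -376.4   61.4]
```

View pics/w3.png

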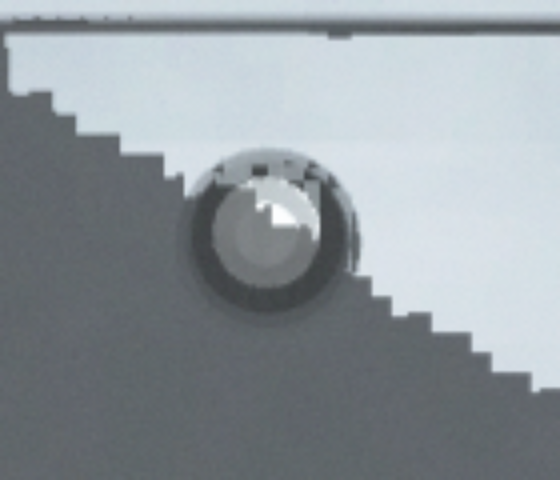

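The peg is concentric in the pan's hole (crop centre ~(268,232)). Lowering gently.

>>> {"name": "apply_moves", "arguments": {"linear": [[0, 0, 0.03], [0, 0, 0.06], [0, 0, 0.09], [0, 0, 0.12], [0, 0, 0.14]], "delta_rot": [[0, 0, 0], [0, 0, 0], [0, 0, 0], [0, 0, 0], [0, 0, 0]]}}

```text
clock: 9.07
position: [0.4556, -0.3741, 0.0518]
tool_rot: [-3.141, 0.0, -0.035]
force: [-0.1, 0.8, -2.7]
grip_width: 0.0621
finger_force: 67.6
```

>>> {"name": "apply_moves", "arguments": {"linear": [[0, 0, 0.01], [0, 0, 0.018], [0, 0, 0.022], [0, 0, 0.025], [0, 0, 0.025]], "delta_rot": [[0, 0, 0], [0, 0, 0], [0, 0, 0], [0, 0, 0], [0, 0, 0]]}}

```text
clock: 9.48
position: [0.4556, -0.3741, 0.051]
tool_rot: [-3.142, 0.0, -0.035]
force: [-7.9, 6.9, 24.6]
grip_width: 0.062
finger_force: 70.6
```

```bash
python3 st.py
python3 - <<'E'
from h import *
s,im,d,C=look();p=s["position"];Q=C-p
k=(Q[...,0]>.03)&(Q[...,0]<.085)&(abs(Q[...,1])<.025)&(abs(Q[...,2]-.0155)<.004)
print(np.round(p,4),"pan top z",np.median(C[k][:,2]))
E
```

```text
9.6833 [ 0.4556 -0.3741  0.051 ] [-3.1416e+00  1.0000e-04 -3.5200e-02] [-8.4  5.6 23.8] 0.06206700351737549
[ 0.4556 -0.3741  0.051 ] pan top z 0.06655985170508363
```

>>> {"name": "apply_moves", "arguments": {"linear": [[0, 0, -0.01], [0, 0, -0.018], [0, 0, -0.018], [0, 0, -0.018], [0, 0, -0.018]], "delta_rot": [[0, 0, 0], [0, 0, 0], [0, 0, 0], [0, 0, 0], [0, 0, 0]]}}

```text
clock: 10.2
position: [0.4557, -0.3742, 0.0514]
tool_rot: [-3.141, 0.0, -0.035]
force: [0.4, -0.1, -3.2]
grip_width: 0.0621
finger_force: 67.6
```

>>> {"name": "apply_moves", "arguments": {"linear": [[0, 0, 0], [0, 0, 0], [0, 0, 0], [0, 0, 0], [0, 0, 0]], "delta_rot": [[0, 0, 0], [0, 0, 0], [0, 0, 0], [0, 0, 0], [0, 0, 0]], "gripper": 0.74}}

```text
clock: 10.62
position: [0.4558, -0.3742, 0.0516]
tool_rot: [3.142, -0.0, -0.035]
force: [-0.2, 0.2, -0.2]
grip_width: 0.0742
finger_force: 0.0
```

>>> {"name": "apply_moves", "arguments": {"linear": [[0, 0, -0.05], [0, 0, -0.2], [0, 0, -0.45], [0, 0, -0.7], [0, 0, -1]], "delta_rot": [[0, 0, 0], [0, 0, 0], [0, 0, 0], [0, 0, 0], [0, 0, 0]]}}

```text
clock: 11.03
position: [0.4552, -0.3738, 0.1524]
tool_rot: [-3.141, 0.001, -0.035]
force: [-0.0, -0.2, -0.3]
grip_width: 0.0744
finger_force: 0.0
```

>>> {"name": "apply_moves", "arguments": {"linear": [[0, 0, -0.2], [0, 0, -0.4], [0, 0, -0.6], [0, 0, -0.7], [0, 0, -0.7]], "delta_rot": [[0, 0, 0], [0, 0, 0], [0, 0, 0], [0, 0, 0], [0, 0, 0]]}}

```text
clock: 11.45
position: [0.4565, -0.3747, 0.2239]
tool_rot: [3.14, -0.003, -0.035]
force: [-0.4, 0.1, -0.9]
grip_width: 0.0744
finger_force: 0.0
```

```bash
python3 st.py
python3 - <<'E'
from h import *
s,im,d,C=look()
print(np.round(s["position"],4),np.round(s["tool_rot"],4))
print(pan(C,(.456,-.374),z=(.06,.085))[1:])
m=pan(C,(.456,-.374),z=(.061,.07))[0]&(abs(C[...,0]-.456)<.085);P=C[m]-[.456,-.374,0]
print(np.linalg.lstsq(np.c_[P[:,:2],np.ones(len(P))],P[:,2],rcond=None)[0])
E
```

```text
11.65 [ 0.4553 -0.3739  0.2204] [-3.1406e+00  1.4000e-03 -3.5100e-02] [-0.1 -0.6 -0.3] 0.07430789493186946
[ 0.4553 -0.3739  0.2204] [-3.1406e+00  1.5000e-03 -3.5100e-02]
((array([ 455.5, -373.7]), 189.3, 64.4, -2.1), array([66.1, 66.6, 67.2]))
[-0.00029761  0.00046345  0.06646757]
```

Pan is seated level on the pegs. Next, the thick plate.

>>> {"name": "apply_moves", "arguments": {"linear": [[0, -0.15, 0], [0, -0.35, 0], [0, -0.55, 0], [0, -0.77, 0], [0, -1, 0]], "delta_rot": [[0, 0, 0], [0, 0, 0], [0, 0, 0], [0, 0, 0], [0, 0, 0]]}}

```text
clock: 12.17
position: [0.4589, -0.2728, 0.2211]
tool_rot: [-3.141, 0.001, -0.035]
force: [-0.2, -0.3, -0.1]
grip_width: 0.0743
finger_force: 0.0
```

>>> {"name": "apply_moves", "arguments": {"linear": [[0, -0.2, 0], [0, -0.4, 0], [0, -0.6, 0], [0, -0.8, 0], [0, -1, 0]], "delta_rot": [[0, 0, 0], [0, 0, 0], [0, 0, 0], [0, 0, 0], [0, 0, 0]]}}

```text
clock: 12.58
position: [0.4624, -0.1728, 0.2212]
tool_rot: [-3.141, 0.001, -0.035]
force: [0.3, 0.1, -0.1]
grip_width: 0.074
finger_force: 0.0
```

>>> {"name": "apply_moves", "arguments": {"linear": [[0, -0.2, 0], [0, -0.4, 0], [0, -0.6, 0], [0, -0.8, 0], [0, -1, 0]], "delta_rot": [[0, 0, 0], [0, 0, 0], [0, 0, 0], [0, 0, 0], [0, 0, 0]]}}

```text
clock: 13.0
position: [0.4657, -0.0729, 0.2212]
tool_rot: [-3.141, 0.001, -0.035]
force: [-0.1, -0.2, 0.6]
grip_width: 0.0747
finger_force: 0.0
```

>>> {"name": "apply_moves", "arguments": {"linear": [[0, -0.2, 0], [0, -0.4, 0], [0, -0.6, 0], [0, -0.8, 0], [0, -1, 0]], "delta_rot": [[0, 0, 0], [0, 0, 0], [0, 0, 0], [0, 0, 0], [0, 0, 0]]}}

```text
clock: 13.42
position: [0.4692, 0.0269, 0.2212]
tool_rot: [-3.142, 0.001, -0.035]
force: [-0.7, -1.0, -0.7]
grip_width: 0.0742
finger_force: 0.0
```

>>> {"name": "apply_moves", "arguments": {"linear": [[0, -0.2, 0], [0, -0.4, 0], [0, -0.6, 0], [0, -0.8, 0], [0, -1, 0]], "delta_rot": [[0, 0, 0], [0, 0, 0], [0, 0, 0], [0, 0, 0], [0, 0, 0]]}}

```text
clock: 13.83
position: [0.4726, 0.1268, 0.2212]
tool_rot: [3.141, 0.001, -0.035]
force: [0.0, -0.7, 0.4]
grip_width: 0.0739
finger_force: 0.0
```

>>> {"name": "apply_moves", "arguments": {"linear": [[0, -0.2, 0], [0, -0.4, 0], [0, -0.6, 0], [0, -0.8, 0], [0, -1, 0]], "delta_rot": [[0, 0, 0], [0, 0, 0], [0, 0, 0], [0, 0, 0], [0, 0, 0]]}}

```text
clock: 14.25
position: [0.476, 0.2267, 0.2211]
tool_rot: [3.141, 0.001, -0.035]
force: [-0.2, -0.6, 0.2]
grip_width: 0.0743
finger_force: 0.0
```

>>> {"name": "apply_moves", "arguments": {"linear": [[0, -0.2, 0], [0, -0.4, 0], [0, -0.6, 0], [0, -0.8, 0], [0, -1, 0]], "delta_rot": [[0, 0, 0], [0, 0, 0], [0, 0, 0], [0, 0, 0], [0, 0, 0]]}}

```text
clock: 14.67
position: [0.4795, 0.3265, 0.2211]
tool_rot: [3.141, 0.001, -0.035]
force: [1.0, -0.4, 0.5]
grip_width: 0.0743
finger_force: 0.0
```

>>> {"name": "apply_moves", "arguments": {"linear": [[-0.1, -0.15, 0], [-0.2, -0.3, 0], [-0.3, -0.4, 0], [-0.4, -0.45, 0], [-0.4, -0.45, 0]], "delta_rot": [[0, 0, -0.03], [0, 0, -0.06], [0, 0, -0.09], [0, 0, -0.1235], [0, 0, -0.1235]]}}

```text
clock: 15.08
position: [0.4389, 0.3734, 0.2215]
tool_rot: [-3.141, 0.001, 0.234]
force: [-0.9, 0.2, 0.3]
grip_width: 0.0744
finger_force: 0.0
```

```bash
python3 st.py
python3 - <<'E'
from h import *
s,im,d,C=look()
print(np.round(s["position"],4),np.round(s["tool_rot"],4),np.round(s["qpos"],2))
print(pan(C,(.4425,.372),half=(.09,.06),z=(.008,.025))[1:])
E
```

```text
15.2833 [0.4423 0.3711 0.2216] [ 3.1412e+00 -2.0000e-04  2.2210e-01] [-0.5  0.1 -0.2] 0.07455557126739691
[0.4424 0.3711 0.2216] [ 3.1412e+00 -2.0000e-04  2.2190e-01] [-0.56  0.47 -0.34  1.73  0.18  0.97 -2.31]
((array([443.9, 371.4]), 120.0, 58.1, 12.8), array([16. , 16.5, 17. ]))
```

>>> {"name": "apply_moves", "arguments": {"linear": [[0.015, 0, 0.2], [0.015, 0, 0.4], [0.015, 0, 0.6], [0.015, 0, 0.8], [0.015, 0, 1]], "delta_rot": [[0, 0, 0], [0, 0, 0], [0, 0, 0], [0, 0, 0], [0, 0, 0]]}}

```text
clock: 15.8
position: [0.4438, 0.3716, 0.1207]
tool_rot: [3.142, -0.0, 0.222]
force: [0.7, 0.1, 0.2]
grip_width: 0.0744
finger_force: 0.0
```

>>> {"name": "apply_moves", "arguments": {"linear": [[0, 0, 0.2], [0, 0, 0.4], [0, 0, 0.6], [0, 0, 0.8], [0, 0, 0.93]], "delta_rot": [[0, 0, 0], [0, 0, 0], [0, 0, 0], [0, 0, 0], [0, 0, 0]]}}

```text
clock: 16.22
position: [0.4433, 0.3712, 0.0268]
tool_rot: [3.141, 0.001, 0.223]
force: [-0.3, -0.7, -0.6]
grip_width: 0.0744
finger_force: 0.0
```

>>> {"name": "apply_moves", "arguments": {"linear": [[0, 0, 0.1], [0, 0, 0.2], [0, 0, 0.27], [0, 0, 0.305], [0, 0, 0.305]], "delta_rot": [[0, 0, 0], [0, 0, 0], [0, 0, 0], [0, 0, 0], [0, 0, 0]]}}

```text
clock: 16.63
position: [0.4433, 0.372, -0.0023]
tool_rot: [3.141, 0.0, 0.224]
force: [-0.7, 0.1, -0.9]
grip_width: 0.0744
finger_force: 0.0
```

>>> {"name": "apply_moves", "arguments": {"linear": [[0, 0, 0], [0, 0, 0], [0, 0, 0], [0, 0, 0], [0, 0, 0]], "delta_rot": [[0, 0, 0], [0, 0, 0], [0, 0, 0], [0, 0, 0], [0, 0, 0]]}}

```text
clock: 17.05
position: [0.4435, 0.3722, -0.0016]
tool_rot: [-3.141, -0.0, 0.224]
force: [-0.1, -0.9, -0.1]
grip_width: 0.0744
finger_force: 0.0
```

>>> {"name": "apply_moves", "arguments": {"linear": [[0, 0, 0], [0, 0, 0], [0, 0, 0], [0, 0, 0], [0, 0, 0]], "delta_rot": [[0, 0, 0], [0, 0, 0], [0, 0, 0], [0, 0, 0], [0, 0, 0]], "gripper": 0.15, "force": 50}}

```text
clock: 17.47
position: [0.4435, 0.372, -0.0015]
tool_rot: [3.141, -0.0, 0.223]
force: [-1.8, -1.3, 7.2]
grip_width: 0.0565
finger_force: 52.8
```

>>> {"name": "apply_moves", "arguments": {"linear": [[0, 0, 0], [0, 0, 0], [0, 0, -0.02], [0, 0, -0.1], [0, 0, -0.25]], "delta_rot": [[0, 0, 0], [0, 0, 0], [0, 0, 0], [0, 0, 0], [0, 0, 0]]}}

```text
clock: 17.88
position: [0.4426, 0.3714, 0.0225]
tool_rot: [3.14, 0.002, 0.224]
force: [-0.4, 0.1, -2.3]
grip_width: 0.0568
finger_force: 54.0
```

>>> {"name": "apply_moves", "arguments": {"linear": [[0, 0, -0.2], [0, 0, -0.4], [0, 0, -0.6], [0, 0, -0.8], [0, 0, -1]], "delta_rot": [[0, 0, 0], [0, 0, 0], [0, 0, 0], [0, 0, 0], [0, 0, 0]]}}

```text
clock: 18.3
position: [0.4432, 0.3719, 0.1246]
tool_rot: [-3.142, 0.0, 0.224]
force: [0.7, 0.4, -2.2]
grip_width: 0.0568
finger_force: 54.0
```

```bash
python3 st.py
cat > hand.py <<'E'
from h import *
s,im,d,C=look();p=s["position"]
Rm=R.from_euler("xyz",s["tool_rot"]).as_matrix();Q=(C-p)@Rm   # tool axes
print(np.round(p,4),np.round(s["tool_rot"],4))
m=(Q[...,0]>.025)&(Q[...,0]<.11)&(abs(Q[...,1])<.05)&(abs(Q[...,2])<.04)
P=Q[m];print("top surface tool z",np.round(np.percentile(P[:,2],[25,50,75])*1000,1),"rect tool",rect(P[:,:2]),"plane",np.linalg.lstsq(np.c_[P[:,:2],np.ones(len(P))],P[:,2],rcond=None)[0])
hsv=cv2.cvtColor(im,cv2.COLOR_RGB2HSV)
for sg in (1,-1):
    k=(abs(Q[...,0])<.02)&(Q[...,1]*sg>.031)&(Q[...,1]*sg<.06)&(abs(Q[...,2])<.03)
    print("finger",k.sum(),np.round(np.percentile(Q[k][:,2],[50,90,99])*1000,1))
np.savez("pics/hand.npz",im=im,C=C)
cv2.imwrite("pics/hand.png",im[:,:,::-1])
E
python3 hand.py
```

```text
18.5 [0.4435 0.372  0.1234] [-3.1414e+00 -6.0000e-04  2.2350e-01] [-0.8 -0.7 -3. ] 0.05670500512713961
[0.4432 0.3717 0.1227] [3.1413e+00 5.0000e-04 2.2350e-01]
top surface tool z [-18.4 -17.9 -17.5] rect tool (array([42.7, -0.2]), 58.6, 35.3, -90.0) plane [ 0.07329201  0.00287606 -0.02071408]
finger 459 [-21.  -12.5  -8. ]
finger 506 [-21.4 -12.8  -8.2]
```

>>> {"name": "apply_moves", "arguments": {"linear": [[0, 0, -0.1], [0, 0, -0.2], [0, 0, -0.3], [0, 0, -0.4], [0, 0, -0.4]], "delta_rot": [[0, 0, 0.03], [0, 0, 0.06], [0, 0, 0.09], [0, 0, 0.1238], [0, 0, 0.1238]]}}

```text
clock: 19.02
position: [0.4436, 0.3724, 0.1638]
tool_rot: [-3.141, -0.001, -0.039]
force: [0.1, 0.1, -1.4]
grip_width: 0.0566
finger_force: 54.1
```

>>> {"name": "apply_moves", "arguments": {"linear": [[0, 0.15, 0], [0, 0.35, 0], [0, 0.55, 0], [0, 0.77, 0], [0.05, 1, 0]], "delta_rot": [[0, 0, 0], [0, 0, 0], [0, 0, 0], [0, 0, 0], [0, 0, 0]]}}

```text
clock: 19.43
position: [0.4435, 0.2711, 0.1618]
tool_rot: [3.14, 0.002, -0.031]
force: [0.6, 1.0, -1.8]
grip_width: 0.0566
finger_force: 54.1
```

>>> {"name": "apply_moves", "arguments": {"linear": [[0, 0.2, 0], [0, 0.4, 0], [0, 0.6, 0], [0, 0.8, 0], [0.05, 1, 0]], "delta_rot": [[0, 0, 0], [0, 0, 0], [0, 0, 0], [0, 0, 0], [0, 0, 0]]}}

```text
clock: 19.85
position: [0.4451, 0.1708, 0.162]
tool_rot: [3.14, 0.002, -0.032]
force: [0.7, -0.4, -0.9]
grip_width: 0.0565
finger_force: 54.1
```

>>> {"name": "apply_moves", "arguments": {"linear": [[0, 0.2, 0], [0, 0.4, 0], [0, 0.6, 0], [0, 0.8, 0], [0.05, 1, 0]], "delta_rot": [[0, 0, 0], [0, 0, 0], [0, 0, 0], [0, 0, 0], [0, 0, 0]]}}

```text
clock: 20.27
position: [0.4464, 0.0707, 0.1621]
tool_rot: [3.141, 0.002, -0.032]
force: [-0.0, 0.6, -2.5]
grip_width: 0.0565
finger_force: 54.1
```

>>> {"name": "apply_moves", "arguments": {"linear": [[0, 0.2, 0], [0, 0.4, 0], [0, 0.6, 0], [0, 0.8, 0], [0.05, 1, 0]], "delta_rot": [[0, 0, 0], [0, 0, 0], [0, 0, 0], [0, 0, 0], [0, 0, 0]]}}

```text
clock: 20.68
position: [0.4479, -0.0293, 0.1621]
tool_rot: [3.141, 0.002, -0.032]
force: [1.6, 1.1, -2.9]
grip_width: 0.0569
finger_force: 54.1
```

>>> {"name": "apply_moves", "arguments": {"linear": [[0, 0.2, 0], [0, 0.4, 0], [0, 0.6, 0], [0, 0.8, 0], [0.05, 1, 0]], "delta_rot": [[0, 0, 0], [0, 0, 0], [0, 0, 0], [0, 0, 0], [0, 0, 0]]}}

```text
clock: 21.1
position: [0.4492, -0.1294, 0.162]
tool_rot: [3.141, 0.002, -0.033]
force: [0.5, 0.4, -2.9]
grip_width: 0.0567
finger_force: 54.1
```

>>> {"name": "apply_moves", "arguments": {"linear": [[0, 0.2, 0], [0, 0.4, 0], [0, 0.6, 0], [0, 0.8, 0], [0.05, 1, 0]], "delta_rot": [[0, 0, 0], [0, 0, 0], [0, 0, 0], [0, 0, 0], [0, 0, 0]]}}

```text
clock: 21.52
position: [0.4506, -0.2294, 0.1619]
tool_rot: [-3.141, 0.002, -0.033]
force: [2.0, -0.2, -1.3]
grip_width: 0.0567
finger_force: 54.1
```

>>> {"name": "apply_moves", "arguments": {"linear": [[0, 0.2, 0], [0, 0.4, 0], [0, 0.6, 0], [0, 0.8, 0], [0.05, 1, 0]], "delta_rot": [[0, 0, 0], [0, 0, 0], [0, 0, 0], [0, 0, 0], [0, 0, 0]]}}

```text
clock: 21.93
position: [0.452, -0.3295, 0.1617]
tool_rot: [-3.141, 0.003, -0.033]
force: [0.4, -0.9, -1.3]
grip_width: 0.0567
finger_force: 54.1
```

>>> {"name": "apply_moves", "arguments": {"linear": [[0, 0.15, 0], [0, 0.3, 0], [0.03, 0.4, 0], [0.03, 0.45, 0], [0.03, 0.45, 0]], "delta_rot": [[0, 0, 0], [0, 0, 0], [0, 0, 0], [0, 0, 0], [0, 0, 0]]}}

```text
clock: 22.35
position: [0.4546, -0.3744, 0.1627]
tool_rot: [-3.142, 0.0, -0.036]
force: [-0.7, -0.6, -2.4]
grip_width: 0.0569
finger_force: 54.1
```

```bash
python3 st.py; sed -i 's/<.11)/<.0585)\&(Q[...,2]<-.008)/' hand.py; python3 hand.py
```

```text
22.55 [ 0.455  -0.3729  0.1631] [-3.1412  0.     -0.0346] [-0.7  0.6 -3.3] 0.05680788168146931
[ 0.455  -0.373   0.1632] [-3.1413e+00 -1.0000e-04 -3.4600e-02]
top surface tool z [-18.4 -18.  -17.6] rect tool (array([41.8, -0.5]), 58.5, 33.5, 90.0) plane [ 0.00099249  0.00153051 -0.01803376]
finger 448 [-20.8 -12.4  -7.8]
finger 505 [-21.2 -12.4  -8.3]
```

>>> {"name": "apply_moves", "arguments": {"linear": [[0.003, 0.012, 0.2], [0.003, 0.012, 0.45], [0.003, 0.012, 0.68], [0.003, 0.012, 0.86], [0.003, 0.012, 0.9]], "delta_rot": [[0, 0, 0], [0, 0, 0], [0, 0, 0], [0, 0, 0], [0, 0, 0]]}}

```text
clock: 23.07
position: [0.454, -0.3737, 0.0705]
tool_rot: [-3.14, 0.003, -0.035]
force: [-0.9, 0.5, -2.7]
grip_width: 0.0565
finger_force: 54.3
```

>>> {"name": "apply_moves", "arguments": {"linear": [[0, 0, 0], [0, 0, 0], [0, 0, 0.01], [0, 0, 0.02], [0, 0, 0.03]], "delta_rot": [[0, 0, 0], [0, 0, 0], [0, 0, 0], [0, 0, 0], [0, 0, 0]]}}

```text
clock: 23.48
position: [0.4554, -0.3753, 0.0709]
tool_rot: [3.141, -0.001, -0.036]
force: [0.6, -0.3, -1.9]
grip_width: 0.0569
finger_force: 54.3
```

```bash
python3 st.py
python3 - <<'E'
from h import *
s,im,d,C=look();c=np.array([.4556,-.3738])
a=np.deg2rad(-2.05);x=(C[...,0]-c[0])*np.cos(a)+(C[...,1]-c[1])*np.sin(a);y=-(C[...,0]-c[0])*np.sin(a)+(C[...,1]-c[1])*np.cos(a);z=C[...,2]
P=np.stack([x,y,z],-1)*1000
m=(P[...,0]>25)&(P[...,0]<66)&(abs(P[...,1])<33)&(P[...,2]>76)
q=P[m];print("plate front x max",np.percentile(q[:,0],[98,99.5]),"y",np.percentile(q[:,1],[.5,99.5]),"z",np.median(q[:,2]))
m=(P[...,0]>64)&(P[...,0]<84)&(abs(P[...,1])<40)&(P[...,2]>62)&(P[...,2]<70);q=P[m]
print("pan y",np.percentile(q[:,1],[.5,99.5]),"z",np.median(q[:,2]))
m=(P[...,0]>80)&(P[...,0]<110)&(abs(P[...,1])<30)&(P[...,2]>74)&(P[...,2]<82);q=P[m];print("lip x",np.percentile(q[:,0],[1,99]))
E
```

```text
23.6833 [ 0.4551 -0.3751  0.0703] [ 3.1415e+00 -2.0000e-04 -3.5800e-02] [ 0.9 -0.2 -2.5] 0.056900150725522944
plate front x max [59.50002956 59.59938187] y [-29.59388648  27.91677127] z 88.21822564082522
pan y [-31.76406219  31.94169855] z 66.51506924126174
lip x [88.79955378 94.80968946]
```

>>> {"name": "apply_moves", "arguments": {"linear": [[0.004, -0.009, 0.01], [0.004, -0.009, 0.02], [0.004, -0.009, 0.03], [0.004, -0.009, 0.04], [0.004, -0.009, 0.045]], "delta_rot": [[0, 0, 0], [0, 0, 0], [0, 0, 0], [0, 0, 0], [0, 0, 0]]}}

```text
clock: 24.2
position: [0.4553, -0.3741, 0.0654]
tool_rot: [-3.141, 0.0, -0.036]
force: [-0.6, -0.5, -2.3]
grip_width: 0.0566
finger_force: 54.3
```

>>> {"name": "apply_moves", "arguments": {"linear": [[0, 0, 0.002], [0, 0, 0.005], [0, 0, 0.008], [0, 0, 0.011], [0, 0, 0.013]], "delta_rot": [[0, 0, 0], [0, 0, 0], [0, 0, 0], [0, 0, 0], [0, 0, 0]]}}

```text
clock: 24.62
position: [0.4555, -0.3742, 0.0645]
tool_rot: [3.142, -0.0, -0.036]
force: [-2.6, 2.4, 7.5]
grip_width: 0.0569
finger_force: 55.4
```

>>> {"name": "apply_moves", "arguments": {"linear": [[0, 0, 0.001], [0, 0, 0.002], [0, 0, 0.003], [0, 0, 0.003], [0, 0, 0.003]], "delta_rot": [[0, 0, 0], [0, 0, 0], [0, 0, 0], [0, 0, 0], [0, 0, 0]]}}

```text
clock: 25.03
position: [0.4554, -0.3742, 0.0645]
tool_rot: [3.141, -0.0, -0.036]
force: [-2.9, 3.1, 7.9]
grip_width: 0.057
finger_force: 55.7
```

>>> {"name": "apply_moves", "arguments": {"linear": [[0, 0, 0], [0, 0, 0], [0, 0, 0], [0, 0, 0], [0, 0, 0]], "delta_rot": [[0, 0, 0], [0, 0, 0], [0, 0, 0], [0, 0, 0], [0, 0, 0]], "gripper": 0.74}}

```text
clock: 25.45
position: [0.4554, -0.3742, 0.064]
tool_rot: [-3.142, 0.0, -0.036]
force: [0.6, -0.5, -0.6]
grip_width: 0.0743
finger_force: 0.0
```

>>> {"name": "apply_moves", "arguments": {"linear": [[0, 0, -0.05], [0, 0, -0.2], [0, 0, -0.45], [0, 0, -0.7], [0, 0, -1]], "delta_rot": [[0, 0, 0], [0, 0, 0], [0, 0, 0], [0, 0, 0], [0, 0, 0]]}}

```text
clock: 25.87
position: [0.4549, -0.3738, 0.1647]
tool_rot: [-3.141, 0.001, -0.036]
force: [-0.3, -0.5, -0.9]
grip_width: 0.0747
finger_force: 0.0
```

>>> {"name": "apply_moves", "arguments": {"linear": [[0, 0, -0.2], [0, 0, -0.4], [0, 0, -0.55], [0, 0, -0.6], [0, 0, -0.6]], "delta_rot": [[0, 0, 0], [0, 0, 0], [0, 0, 0], [0, 0, 0], [0, 0, 0]]}}

```text
clock: 26.28
position: [0.4558, -0.3744, 0.2253]
tool_rot: [3.14, -0.002, -0.036]
force: [-0.1, -0.4, -1.4]
grip_width: 0.0741
finger_force: 0.0
```

```bash
python3 st.py
python3 - <<'E'
from h import *
s,im,d,C=look();print(np.round(s["position"],4))
print("plate",pan(C,(.4556,-.3738),half=(.075,.05),z=(.076,.1))[1:])
m=(C[...,2]>.06)&(C[...,2]<.1)&(abs(C[...,0]-.4556)<.13)&(abs(C[...,1]+.3738)<.06)
print("pan",rect(C[m][:,:2]))
cv2.imwrite("pics/w5.png",im[:,:,::-1])
E
```

```text
26.4833 [ 0.455  -0.3738  0.2229] [-3.1406e+00  1.4000e-03 -3.5700e-02] [ 0.5 -0.7 -0.6] 0.07424140223798403
[ 0.4551 -0.3739  0.223 ]
plate ((array([ 455.7, -373.7]), 120.2, 58.4, -2.1), array([82.1, 82.5, 83. ]))
pan (array([ 455.1, -373.7]), 190.0, 64.2, -2.0)
```

View pics/w5.png

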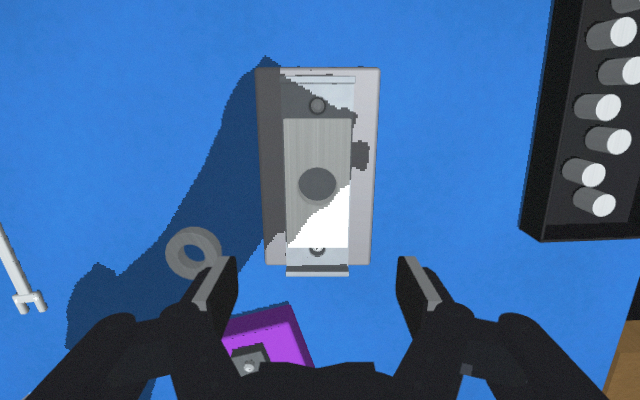

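The thick plate lies flat and centred on the pan (bore at (317,184)), with the pegs in their holes. Next, the thin plate.

>>> {"name": "apply_moves", "arguments": {"linear": [[0.02, -0.15, 0], [0.05, -0.35, 0], [0.09, -0.55, 0], [0.13, -0.77, 0], [0.17, -0.97, 0]], "delta_rot": [[0, 0, 0], [0, 0, 0], [0, 0, 0], [0, 0, 0], [0, 0, 0]]}}

```text
clock: 27.0
position: [0.4758, -0.2766, 0.2234]
tool_rot: [-3.141, 0.001, -0.036]
force: [0.4, -0.4, 0.6]
grip_width: 0.0742
finger_force: 0.0
```

>>> {"name": "apply_moves", "arguments": {"linear": [[0.03, -0.2, 0], [0.06, -0.4, 0], [0.1, -0.6, 0], [0.13, -0.8, 0], [0.17, -0.97, 0]], "delta_rot": [[0, 0, 0], [0, 0, 0], [0, 0, 0], [0, 0, 0], [0, 0, 0]]}}

```text
clock: 27.42
position: [0.4962, -0.1801, 0.2235]
tool_rot: [-3.141, 0.001, -0.035]
force: [0.6, 0.1, -0.1]
grip_width: 0.0738
finger_force: 0.0
```

>>> {"name": "apply_moves", "arguments": {"linear": [[0.03, -0.2, 0], [0.06, -0.4, 0], [0.1, -0.6, 0], [0.13, -0.8, 0], [0.17, -0.97, 0]], "delta_rot": [[0, 0, 0], [0, 0, 0], [0, 0, 0], [0, 0, 0], [0, 0, 0]]}}

```text
clock: 27.83
position: [0.5167, -0.0837, 0.2236]
tool_rot: [-3.141, 0.001, -0.035]
force: [-0.3, -0.5, -0.0]
grip_width: 0.0742
finger_force: 0.0
```

>>> {"name": "apply_moves", "arguments": {"linear": [[0.03, -0.2, 0], [0.06, -0.4, 0], [0.1, -0.6, 0], [0.13, -0.8, 0], [0.17, -0.97, 0]], "delta_rot": [[0, 0, 0], [0, 0, 0], [0, 0, 0], [0, 0, 0], [0, 0, 0]]}}

```text
clock: 28.25
position: [0.5371, 0.0126, 0.2235]
tool_rot: [-3.141, 0.001, -0.035]
force: [-0.3, 0.5, -0.3]
grip_width: 0.0741
finger_force: 0.0
```

>>> {"name": "apply_moves", "arguments": {"linear": [[0.04, -0.25, 0], [0.08, -0.5, 0], [0.13, -0.75, 0], [0.17, -0.95, 0], [0.17, -0.97, 0]], "delta_rot": [[0, 0, 0.02], [0, 0, 0.04], [0, 0, 0.06], [0, 0, 0.0804], [0, 0, 0.0804]]}}

```text
clock: 28.67
position: [0.5578, 0.1118, 0.2233]
tool_rot: [-3.14, 0.001, -0.203]
force: [-0.7, 1.3, -0.2]
grip_width: 0.0743
finger_force: 0.0
```

```bash
python3 st.py
python3 - <<'E'
from h import *
for i in range(2):
    s,im,d,C=look()
    print(np.round(s["position"],4),np.round(s["tool_rot"],4),np.round(s["qpos"],2))
    r=pan(C,(.569,.108),half=(.09,.06),z=(.005,.02))[1:];print(r)
y=s["tool_rot"][2];e=r[0][0]/1000-s["position"][:2]
print("tool shift",e@[np.cos(y),np.sin(y)],e@[np.sin(y),-np.cos(y)])
E
```

```text
28.8667 [0.5575 0.1065 0.2237] [ 3.1409e+00  4.0000e-04 -2.0420e-01] [ 0.1 -0.2  0.7] 0.07419649692220066
[0.5576 0.1063 0.2238] [ 3.141e+00  3.000e-04 -2.049e-01] [-0.21  0.44 -0.11  1.76  0.06  0.95 -2.12]
((array([570.5, 107.2]), 119.1, 58.2, -11.8), array([ 9.9, 10.5, 11. ]))
[0.5576 0.1063 0.2239] [ 3.1411e+00  2.0000e-04 -2.0520e-01] [-0.21  0.44 -0.11  1.76  0.06  0.95 -2.12]
((array([570.5, 107.2]), 119.2, 58.1, -11.9), array([ 9.9, 10.4, 10.9]))
tool shift 0.012415927961726901 -0.0035167936330737473
```

>>> {"name": "apply_moves", "arguments": {"linear": [[0.06, -0.02, 0.2], [0.125, -0.035, 0.4], [0.125, -0.035, 0.6], [0.125, -0.035, 0.8], [0.125, -0.035, 1]], "delta_rot": [[0, 0, 0], [0, 0, 0], [0, 0, 0], [0, 0, 0], [0, 0, 0]]}}

```text
clock: 29.43
position: [0.5707, 0.1076, 0.1232]
tool_rot: [-3.142, -0.0, -0.205]
force: [0.2, -0.3, -0.3]
grip_width: 0.0742
finger_force: 0.0
```

>>> {"name": "apply_moves", "arguments": {"linear": [[0, 0, 0.2], [0, 0, 0.4], [0, 0, 0.6], [0, 0, 0.8], [0, 0, 0.95]], "delta_rot": [[0, 0, 0], [0, 0, 0], [0, 0, 0], [0, 0, 0], [0, 0, 0]]}}

```text
clock: 29.85
position: [0.5703, 0.1075, 0.0276]
tool_rot: [3.141, 0.001, -0.205]
force: [-0.7, -0.2, 0.1]
grip_width: 0.0744
finger_force: 0.0
```

>>> {"name": "apply_moves", "arguments": {"linear": [[0, 0, 0.1], [0, 0, 0.2], [0, 0, 0.28], [0, 0, 0.317], [0, 0, 0.317]], "delta_rot": [[0, 0, 0], [0, 0, 0], [0, 0, 0], [0, 0, 0], [0, 0, 0]]}}

```text
clock: 30.27
position: [0.5705, 0.1083, -0.0031]
tool_rot: [3.141, 0.0, -0.204]
force: [-0.5, -0.3, -0.8]
grip_width: 0.0743
finger_force: 0.0
```

>>> {"name": "apply_moves", "arguments": {"linear": [[0, 0, 0], [0, 0, 0], [0, 0, 0], [0, 0, 0], [0, 0, 0]], "delta_rot": [[0, 0, 0], [0, 0, 0], [0, 0, 0], [0, 0, 0], [0, 0, 0]]}}

```text
clock: 30.68
position: [0.5708, 0.1084, -0.0024]
tool_rot: [-3.141, -0.0, -0.204]
force: [0.1, -1.1, 0.7]
grip_width: 0.0742
finger_force: 0.0
```

>>> {"name": "apply_moves", "arguments": {"linear": [[0, 0, 0], [0, 0, 0], [0, 0, 0], [0, 0, 0], [0, 0, 0]], "delta_rot": [[0, 0, 0], [0, 0, 0], [0, 0, 0], [0, 0, 0], [0, 0, 0]], "gripper": 0.15, "force": 40}}

```text
clock: 31.1
position: [0.5707, 0.1083, -0.0023]
tool_rot: [3.142, -0.0, -0.204]
force: [-2.0, -0.6, 7.9]
grip_width: 0.057
finger_force: 41.8
```

>>> {"name": "apply_moves", "arguments": {"linear": [[0, 0, 0], [0, 0, 0], [0, 0, -0.02], [0, 0, -0.1], [0, 0, -0.25]], "delta_rot": [[0, 0, 0], [0, 0, 0], [0, 0, 0], [0, 0, 0], [0, 0, 0]]}}

```text
clock: 31.52
position: [0.5697, 0.1083, 0.0217]
tool_rot: [3.141, 0.002, -0.204]
force: [0.1, 0.9, -1.7]
grip_width: 0.0568
finger_force: 43.7
```

>>> {"name": "apply_moves", "arguments": {"linear": [[0, 0, -0.2], [0, 0, -0.4], [0, 0, -0.6], [0, 0, -0.8], [0, 0, -1]], "delta_rot": [[0, 0, 0], [0, 0, 0], [0, 0, 0], [0, 0, 0], [0, 0, 0]]}}

```text
clock: 31.93
position: [0.5705, 0.1083, 0.1238]
tool_rot: [-3.142, -0.0, -0.204]
force: [0.6, -0.2, -1.9]
grip_width: 0.0566
finger_force: 43.7
```

```bash
python3 st.py; python3 hand.py
```

```text
32.1333 [0.5707 0.1084 0.1228] [-3.1412e+00 -7.0000e-04 -2.0410e-01] [ 0.2 -0.5 -1.8] 0.05644409048938384
[0.5703 0.1083 0.122 ] [ 3.1414e+00  4.0000e-04 -2.0410e-01]
top surface tool z [-13.2 -12.8 -12.3] rect tool (array([41.8, -0.4]), 58.3, 33.5, -90.0) plane [-0.00540886 -0.00038059 -0.0124902 ]
finger 449 [-20.9 -12.5  -7.9]
finger 493 [-21.2 -12.5  -7.9]
```

>>> {"name": "apply_moves", "arguments": {"linear": [[0, 0, -0.1], [0, 0, -0.25], [0, 0, -0.4], [0, 0, -0.5], [0, 0, -0.5]], "delta_rot": [[0, 0, -0.02], [0, 0, -0.04], [0, 0, -0.06], [0, 0, -0.0802], [0, 0, -0.0802]]}}

```text
clock: 32.65
position: [0.5712, 0.1085, 0.1732]
tool_rot: [-3.141, -0.001, -0.034]
force: [0.9, 0.1, -1.8]
grip_width: 0.0566
finger_force: 43.8
```

>>> {"name": "apply_moves", "arguments": {"linear": [[-0.03, 0.15, 0], [-0.07, 0.35, 0], [-0.11, 0.55, 0], [-0.15, 0.76, 0], [-0.195, 0.972, 0]], "delta_rot": [[0, 0, 0], [0, 0, 0], [0, 0, 0], [0, 0, 0], [0, 0, 0]]}}

```text
clock: 33.07
position: [0.5466, 0.0107, 0.1708]
tool_rot: [3.141, 0.002, -0.038]
force: [-0.0, -0.7, -1.6]
grip_width: 0.0566
finger_force: 43.8
```

>>> {"name": "apply_moves", "arguments": {"linear": [[-0.04, 0.2, 0], [-0.08, 0.4, 0], [-0.12, 0.6, 0], [-0.16, 0.8, 0], [-0.195, 0.972, 0]], "delta_rot": [[0, 0, 0], [0, 0, 0], [0, 0, 0], [0, 0, 0], [0, 0, 0]]}}

```text
clock: 33.48
position: [0.5234, -0.0862, 0.1709]
tool_rot: [3.141, 0.002, -0.039]
force: [-0.7, 1.1, -2.3]
grip_width: 0.0569
finger_force: 43.8
```

>>> {"name": "apply_moves", "arguments": {"linear": [[-0.04, 0.2, 0], [-0.08, 0.4, 0], [-0.12, 0.6, 0], [-0.16, 0.8, 0], [-0.195, 0.972, 0]], "delta_rot": [[0, 0, 0], [0, 0, 0], [0, 0, 0], [0, 0, 0], [0, 0, 0]]}}

```text
clock: 33.9
position: [0.5003, -0.1824, 0.1709]
tool_rot: [-3.141, 0.002, -0.039]
force: [0.4, 0.4, -3.0]
grip_width: 0.057
finger_force: 43.8
```

>>> {"name": "apply_moves", "arguments": {"linear": [[-0.04, 0.2, 0], [-0.08, 0.4, 0], [-0.12, 0.6, 0], [-0.16, 0.8, 0], [-0.195, 0.972, 0]], "delta_rot": [[0, 0, 0], [0, 0, 0], [0, 0, 0], [0, 0, 0], [0, 0, 0]]}}

```text
clock: 34.32
position: [0.4772, -0.2787, 0.1709]
tool_rot: [-3.141, 0.002, -0.039]
force: [0.1, -0.1, -2.1]
grip_width: 0.0566
finger_force: 43.8
```

>>> {"name": "apply_moves", "arguments": {"linear": [[-0.05, 0.25, 0], [-0.1, 0.5, 0], [-0.15, 0.75, 0], [-0.19, 0.93, 0], [-0.195, 0.972, 0]], "delta_rot": [[0, 0, 0], [0, 0, 0], [0, 0, 0], [0, 0, 0], [0, 0, 0]]}}

```text
clock: 34.73
position: [0.4531, -0.377, 0.1707]
tool_rot: [3.141, 0.002, -0.042]
force: [-0.6, -0.5, -2.1]
grip_width: 0.0569
finger_force: 43.8
```

>>> {"name": "apply_moves", "arguments": {"linear": [[0, 0, 0.1], [0, 0, 0.3], [0, 0, 0.5], [0, 0, 0.66], [0, 0, 0.7]], "delta_rot": [[0, 0, 0], [0, 0, 0], [0, 0, 0], [0, 0, 0], [0, 0, 0]]}}

```text
clock: 35.15
position: [0.4545, -0.3714, 0.0986]
tool_rot: [-3.138, 0.004, -0.035]
force: [0.4, 0.2, -2.0]
grip_width: 0.0567
finger_force: 43.7
```

```bash
python3 st.py; python3 st.py; python3 hand.py
```

```text
35.35 [ 0.456  -0.3734  0.1026] [ 3.1416e+00 -3.0000e-04 -3.5900e-02] [ 1.  -0.6 -0.8] 0.056745376535195895
35.6 [ 0.4559 -0.3739  0.103 ] [ 3.141e+00 -9.000e-04 -3.640e-02] [ 0.2 -0.4 -0.6] 0.05658649307467779
[ 0.4559 -0.3739  0.1028] [ 3.1411e+00 -8.0000e-04 -3.6200e-02]
top surface tool z [-13.2 -12.7 -12.3] rect tool (array([41.7, -0.4]), 58.5, 33.5, -90.0) plane [-0.00651215 -0.0002386  -0.0124383 ]
finger 455 [-21.  -12.7  -7.9]
finger 502 [-21.1 -12.5  -8. ]
```

>>> {"name": "apply_moves", "arguments": {"linear": [[0, 0, 0.05], [0, 0, 0.1], [0, 0, 0.15], [0, 0, 0.17], [0, 0, 0.17]], "delta_rot": [[0, 0, 0], [0, 0, 0], [0, 0, 0], [0, 0, 0], [0, 0, 0]]}}

```text
clock: 36.12
position: [0.4553, -0.3735, 0.0844]
tool_rot: [-3.141, 0.001, -0.036]
force: [-0.3, -0.2, -1.0]
grip_width: 0.0564
finger_force: 43.8
```

```bash
cat > rel.py <<'E'
from h import *
s,im,d,C=look();c=np.array([.4557,-.3737]);print(np.round(s["position"],4),np.round(s["tool_rot"],4))
a=np.deg2rad(-2.07);x=(C[...,0]-c[0])*np.cos(a)+(C[...,1]-c[1])*np.sin(a);y=-(C[...,0]-c[0])*np.sin(a)+(C[...,1]-c[1])*np.cos(a)
P=np.stack([x,y,C[...,2]],-1)*1000;zt=np.median(P[(P[...,0]>25)&(P[...,0]<55)&(abs(P[...,1])<25)&(P[...,2]>85)][:,2])
m=(P[...,0]>25)&(P[...,0]<66)&(abs(P[...,1])<33)&(abs(P[...,2]-zt)<3)
q=P[m];print("thin x max",np.percentile(q[:,0],[98,99.5]),"y",np.percentile(q[:,1],[.5,99.5]),"z",zt,"rect",rect(q[:,:2]/1000))
m=(P[...,0]>64)&(P[...,0]<84)&(abs(P[...,1])<40)&(P[...,2]>62)&(P[...,2]<70);q=P[m]
print("pan y",np.percentile(q[:,1],[.5,99.5]))
m=(P[...,0]>80)&(P[...,0]<110)&(abs(P[...,1])<30)&(P[...,2]>74)&(P[...,2]<82);q=P[m];print("lip x",np.percentile(q[:,0],[1,99]))
m=(P[...,0]>50)&(P[...,0]<66)&(abs(P[...,1])<28)&(P[...,2]>69)&(P[...,2]<81);q=P[m];print("thick front face",len(q),np.percentile(q[:,0],[10,50,90]) if len(q) else 0)
E
python3 st.py;python3 st.py;python3 rel.py
```

```text
36.3167 [ 0.4557 -0.3738  0.0854] [ 3.1415e+00 -2.0000e-04 -3.6200e-02] [-0.9 -0.2 -2. ] 0.05655336906003519
36.5667 [ 0.4557 -0.3738  0.0854] [ 3.1414e+00 -2.0000e-04 -3.6200e-02] [ 0.  -1.1 -2.5] 0.05698763449437809
[ 0.4557 -0.3738  0.0854] [ 3.1415e+00 -1.0000e-04 -3.6200e-02]
thin x max [59.93511916 60.12647485] y [-28.4828414   29.16739525] z 98.16178669072545 rect (array([42.6,  0.3]), 58.4, 35.3, 90.0)
pan y [-31.87399759  31.82584284]
lip x [88.6562238  94.75494688]
thick front face 359 [59.65550566 59.7507424  59.85764252]
```

>>> {"name": "apply_moves", "arguments": {"linear": [[-0.002, 0.003, 0.01], [-0.002, 0.003, 0.02], [-0.002, 0.003, 0.03], [-0.002, 0.003, 0.04], [-0.002, 0.003, 0.045]], "delta_rot": [[0, 0, 0], [0, 0, 0], [0, 0, 0], [0, 0, 0], [0, 0, 0]]}}

```text
clock: 37.08
position: [0.4554, -0.374, 0.0806]
tool_rot: [-3.141, 0.0, -0.036]
force: [0.6, -0.2, -1.4]
grip_width: 0.0566
finger_force: 43.8
```

>>> {"name": "apply_moves", "arguments": {"linear": [[0, 0, 0.002], [0, 0, 0.005], [0, 0, 0.008], [0, 0, 0.011], [0, 0, 0.013]], "delta_rot": [[0, 0, 0], [0, 0, 0], [0, 0, 0], [0, 0, 0], [0, 0, 0]]}}

```text
clock: 37.5
position: [0.4555, -0.3741, 0.0797]
tool_rot: [3.142, -0.0, -0.036]
force: [-2.6, 2.8, 6.4]
grip_width: 0.0566
finger_force: 44.7
```

```bash
python3 rel.py; python3 st.py
```

```text
[ 0.4555 -0.3741  0.0797] [ 3.1415e+00 -1.0000e-04 -3.6200e-02]
thin x max [59.70336673 59.90037048] y [-28.77406953  28.87695244] z 92.51889338960899 rect (array([42.5,  0.1]), 58.5, 35.1, -90.0)
pan y [-31.8145344   31.86128768]
lip x [88.66136283 94.68601262]
thick front face 392 [59.61640705 59.73530246 59.86255823]
37.75 [ 0.4555 -0.374   0.0797] [ 3.1416e+00 -1.0000e-04 -3.6200e-02] [-3.   1.3  5.8] 0.05667258800245094
```

Thin plate is in contact at 6 N, flush within about 0.2 mm. Releasing.

>>> {"name": "apply_moves", "arguments": {"linear": [[0, 0, 0], [0, 0, 0], [0, 0, 0], [0, 0, 0], [0, 0, 0]], "delta_rot": [[0, 0, 0], [0, 0, 0], [0, 0, 0], [0, 0, 0], [0, 0, 0]], "gripper": 0.74}}

```text
clock: 38.22
position: [0.4554, -0.3741, 0.0795]
tool_rot: [-3.142, 0.0, -0.036]
force: [0.4, 0.3, 0.1]
grip_width: 0.0742
finger_force: 0.0
```

>>> {"name": "apply_moves", "arguments": {"linear": [[0, 0, -0.05], [0, 0, -0.2], [0, 0, -0.45], [0, 0, -0.7], [0, 0, -1]], "delta_rot": [[0, 0, 0], [0, 0, 0], [0, 0, 0], [0, 0, 0], [0, 0, 0]]}}

```text
clock: 38.63
position: [0.455, -0.3737, 0.1802]
tool_rot: [-3.141, 0.001, -0.036]
force: [0.2, 0.0, -0.8]
grip_width: 0.0744
finger_force: 0.0
```

>>> {"name": "apply_moves", "arguments": {"linear": [[0, 0, -0.2], [0, 0, -0.4], [0, 0, -0.55], [0, 0, -0.6], [0, 0, -0.6]], "delta_rot": [[0, 0, 0], [0, 0, 0], [0, 0, 0], [0, 0, 0], [0, 0, 0]]}}

```text
clock: 39.05
position: [0.4558, -0.3743, 0.2408]
tool_rot: [3.14, -0.002, -0.036]
force: [-0.6, 0.2, 0.2]
grip_width: 0.074
finger_force: 0.0
```

```bash
python3 st.py;python3 st.py
python3 - <<'E'
from h import *
s,im,d,C=look();print(np.round(s["position"],4))
print("thin",pan(C,(.4556,-.3738),half=(.075,.05),z=(.087,.11))[1:])
print("pile",pan(C,(.4556,-.3738),half=(.075,.05),z=(.070,.11))[1:])
m=(C[...,2]>.06)&(C[...,2]<.1)&(abs(C[...,0]-.4556)<.13)&(abs(C[...,1]+.3738)<.06)
print("pan",rect(C[m][:,:2]))
cv2.imwrite("pics/w6.png",im[:,:,::-1])
E
```

```text
39.25 [ 0.4551 -0.3738  0.2384] [-3.1407e+00  1.3000e-03 -3.6100e-02] [0.7 0.4 0.1] 0.07433112417237014
39.5 [ 0.4553 -0.374   0.239 ] [-3.1412e+00  6.0000e-04 -3.6200e-02] [0.4 1.4 0.3] 0.07431564285770814
[ 0.4554 -0.374   0.2392]
thin ((array([ 455.6, -373.6]), 120.5, 58.2, -2.2), array([92. , 92.5, 93. ]))
pile ((array([ 455.6, -373.6]), 120.5, 58.2, -2.1), array([84.3, 92.1, 92.8]))
pan (array([ 455.2, -373.8]), 189.1, 64.4, -2.0)
```

View pics/w6.png

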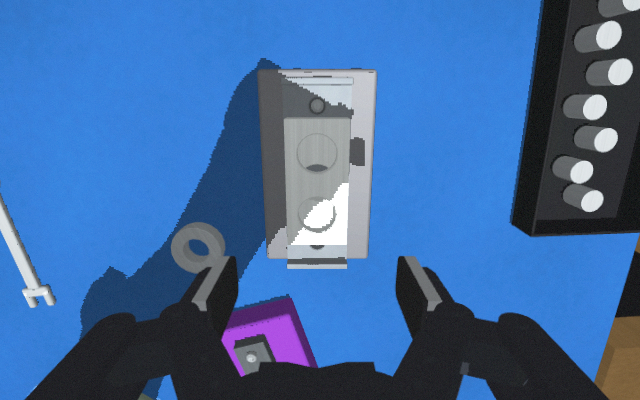

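The picture shows one square pile at (317,185), its two bores at (317,152) and (317,214). It lies flat at 92 mm on the seated pan, and the gripper is clear.

```bash
python3 -c "
from workcell import workorder;print(workorder.job_done())"
```

```text
the job is handed in; nothing more can be done
None
```

The job is handed in: the pan sits level over both pegs, the thick plate lies centred on it with the thin plate flush on top (within about 0.2 mm by camera), and the gripper is open and clear at about 39.5 s of the 72 s limit.

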